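# Punch the clamped piece, then hold the spring jaw open at the mark

### The arm

A 7-joint arm with a two-finger parallel gripper is mounted at the origin on a cart in front of the work surface, level with it; the furniture and walls round the work are solid. World frame = base frame: x ahead of the robot, y to its left, z up, the work surface at z = 0. Lengths are in m, angles in rad, forces in N, time in s.
With the tool pointing down it reaches from about 0.4 to 0.85 m from the base axis. Payload 4.5 kg.
Tool frame: the origin (TCP) lies at the very end of the fingers, on their centre line; the grasp point (between the pads) lies 19 mm behind it (r.grip_depth is the z of the grasp point in the tool frame, in m); z points along the fingers, y is the line along which they close (so a half turn about z gives the same grasp; the last joint's range is limited). The gripper opens to 88 mm and grips with 3 to 60 N. Pads are 18 mm wide; open, the fingers measure 123 mm over their backs; the gripper's body (75 mm by 187 mm) begins 45 mm behind the grasp point.
Start: joints at [1.204, 0.689, -0.195, 1.565, 0.157, 0.902, -0.215], TCP at [0.244, -0.575, 0.239] pointing down, gripper open.
Joint ranges: [-3.01, 3.01], [-0.46, 2.08], [-1.47, 1.51], [0.13, 2.56], [-1, 4.14], [0.04, 2.09], [-2.66, 2.66]. Speed limits (rad/s): [2.57, 2.57, 3.14, 3.14, 3.14, 3.14, 3.14].

### API

Orientations are given as a unit quaternion [x, y, z, w].
In Python, from plant import r gives the robot as it stands.
- The arm moves only by the tool creep_tool, called after "Request:" as name([rows], argument=value, ...), one row to a line, values as JSON. Schema: {"type":"object","properties":{"ticks":{"type":"array","items":{"type":"array","items":{"type":"number"},"minItems":7,"maxItems":7},"minItems":1,"maxItems":10},"clamp_n":{"type":"number"},"only":{"type":"string"},"quiet":{"type":"boolean"},"lines":{"type":"string"}},"required":["ticks"],"additionalProperties":false}. ticks is a list of rows, 1 to 10 of them, each of 7 numbers: the opening from 0.0 (shut) to 1.0 (fully open), then dx, dy, dz in m, then a rotation vector rx, ry, rz in rad; each row is the pose to reach, as a shift and turn from the pose commanded when the call began, along the tool's axes at that moment; what a row does not reach only later rows make up. A row lasts 1/10 s, in which the tool goes at most 0.05 m and 0.15 rad, less where a joint would pass 70% of its speed; a pose out of reach is approached as far as the arm can. The fingers move at their own pace and stop on an object; clamp_n is the grip in N (left out, the last holds). Time passes only in rows, so rows that do not move let the fingers close. The tool returns the time, the measured TCP pose, the force, the opening and the grip force at its end. only (a regular expression) keeps the lines of the reply that match it, lines (a string "A,B") keeps lines A to B, and quiet returns only ok. Input that does not fit is refused with a message, and nothing moves.
- r.get_state(): the state, without advancing time (a new reading comes with each control period).
- r.snapshot(name): name is "side" or "top"; returns the picture (420x560x3 uint8, red, green, blue); there is no depth.
- r.camera_params(name): a dict with "fx", "fy", "cx", "cy" (pixels), "rvec" (rotation vector, rad) and "tvec" (3), from world to camera coordinates, as OpenCV has them. Camera axes: x right, y down, z forward; pixel columns grow to the right and rows downward; lengths in m; the calibration is good to about 2 mm. A picture is of the moment at which its call begins. camera_params takes no time and is no camera call.
- r.finish_job(): hands the job in; it is judged then, once.
The state is a dict: "clock": time; "q": joint angles; "qd": joint speeds; "joint_torque": joint torques, N m; "tool_pos": TCP position; "eef_rot": TCP orientation; "contact_force": force on the tool from outside, world axes, zero at the start; "moment": the same for the moment, N m; "opening": opening from 0.0 (shut) to 1.0 (fully open); "finger_force": force on a finger pad.
Only numpy, scipy, OpenCV 4.12 (cv2) and the standard library are available. Lean on these libraries where they do the work, as an engineer would, in place of code of your own. Each camera call takes 0.05 s, during which the arm holds its last target. There are 200 camera calls.

### The job

An offcut is clamped in the punching jig by a spring-loaded sliding jaw: while it is clamped, push the head of the centre punch above it fully down and let it spring back up. Then take the jaw's upright handle, pull the jaw back against its spring until the jaw's pointer lines up with the line on the brass marker of the scale bar, and finish while holding it steadily there, so that the piece could be lifted out. Leave the offcut lying in place, the marker where it is set, and do not disturb the sanding block, pencil and loose offcut beside the jig.

Things in the scene. Friction and masses are not known exactly. Their poses are not given: they have to be found in the camera images.
- jig: Fixed jig: plywood base 200 (x) x 150 (y) x 15 mm; origin under its centre, on the bench. z up; the jaw is pulled along its own -x, roughly towards the robot; +y is left. Steel fence at the +x end, 50 mm high; punch sleeve at (63, 0) mm on an arm (top 110 mm high) from a post at (63, 60); spring tube on the left edge; scale bar on the right (y -58, 30 mm high).
- jaw_slide: Sliding steel jaw, 0.35 kg, axes as the jig; its origin is the jig's origin when clamped and moves along the jig's -x when pulled (58 mm at most). A spring drives it back onto the offcut: 7 N clamped, plus 150 N/m (14 N at 47 mm); let go, it springs home. Carriage 70 x 44 mm, top 32 mm above the bench; jaw plate at its +x end, 50 mm high.
- handle_grip (a point): Grip point on the jaw's upright black handle plate: 12 mm thick along the jig's x, 40 mm wide along its y, from 36 to 87 mm above the bench. The point is 67 mm above the bench, in mid thickness and width. Free space on both sides above 36 mm; the jaw plate is 55 mm away on the +x side, the punch 87 mm (clamped).
- jaw_pointer (a point): Tip of the thin dark pointer arm that sticks out of the right (jig's -y) side of the jaw, 33 mm above the bench; moves with the jaw; 54 mm along the jig's +x from the handle's middle plane.
- marker_line (a point): End of the black line on top of the brass marker, a saddle 14 x 20 mm with a small dark screw on the scale bar, axes as the jig's. It is set 23 to 47 mm along the jig's -x from where the pointer stands when clamped, and does not move with the jaw. The pointer is at the mark when both have the same place along the jig's x.
- punch (a joint): Travel of the sprung centre punch, m: 0 = up, 0.014 = fully down. The spring needs about 4 N to start and 9 N at the bottom, then a solid stop; it returns by itself. The point then just about reaches the offcut.
- punch_top (a point): Centre of the flat round top of the punch's head (dark steel, 30 mm diameter, 10 mm thick), about 150 mm above the bench when up; moves down with the punch. Press straight down.
- workpiece: The clamped light-wood offcut, 44 (jig's x) x 64 (jig's y) x 30 mm, a loose body lying on the jig's base between jaw and fence, under the punch. Origin: centre of its underside, at (63, 0, 15) mm in the jig's frame.
- sanding_block: Bystander: black rubber sanding block 64 x 108 x 37 mm, on the bench to the right of the jig. Origin: centre of the underside.
- pencil: Bystander: green pencil 160 mm long, 7 mm thick, on the bench along the right side of the jig. Origin: centre of the underside.
- offcut_f: Bystander: small dark offcut 40 x 60 x 19 mm, on the bench to the front right of the jig. Origin: centre of the underside.

How it is judged:
On the way, in this order (a step that is already met when the one before it is completed fails the run):
1. the punch is pushed fully down (at least 12.5 of its 14 mm) while the offcut is clamped (value of joint punch above 0.0125 m and x of jaw_pointer in the frame of jig above 0.026 m and x of workpiece in the frame of jig between 0.055 and 0.068 m and y of workpiece in the frame of jig between -0.008 and 0.008 m and angle between workpiece's own z axis and vertical below 0.1 rad), for 0.1 s.
2. the punch is back up (value of joint punch below 0.002 m), for 0.1 s.
3. the jaw is pulled back to the mark (pointer within 5 mm of the line) (x of jaw_pointer in the frame of marker_line between -0.005 and 0.005 m), for 0.3 s.
At the end, for the whole second after the job is handed in: The fingers hold the jaw (over 3 N) still (under 10 mm/s), its pointer within 5 mm of the marker's line; punch up (under 2 mm); marker within 3 mm of its start; offcut flat in its place in the jig (at most 8 mm towards the jaw, 5 mm towards the fence, 8 mm sideways) (all of step 3 and linear speed of jaw_slide below 0.01 m/s and contact force between the fingers and jaw_slide above 3 N and value of joint punch below 0.002 m and distance of marker_line from where it was at the start of the episode below 0.003 m and x of workpiece in the frame of jig between 0.055 and 0.068 m and y of workpiece in the frame of jig between -0.008 and 0.008 m and angle between workpiece's own z axis and vertical below 0.1 rad); the arm keeps its last pose, push and grip.
It fails at once if a bystander (sanding block, pencil, loose offcut) is moved more than 15 mm (distance of any of sanding_block, pencil, offcut_f from where it was at the start of the episode above 0.015 m).
It fails at once if the marker is shifted more than 3 mm (distance of marker_line from where it was at the start of the episode above 0.003 m).
It also fails if it takes over 38 s, if anything falls off the work surface, if the arm or the gripper's body presses on something with over 40 N, if the wrist force passes 120 N, or if a joint passes its speed limit or range.

## Working session

There is one attempt and no reset: what is moved stays moved. The work goes in short steps, Python scripts to look and compute and a tool call to move; the robot and the scene stay as the last step left them, time stands still between calls to the robot, and variables do not carry over. Pictures are saved under pics/ and viewed, at most 10 in all, crops included, and the job is handed in when it is done.

```bash
ls; mkdir -p pics
```

Run:
```python
from plant import r
import cv2
for n in("side","top"):
    cv2.imwrite(f"pics/{n}0.png",r.snapshot(n)[:,:,::-1]); print(r.camera_params(n))
print(r.get_state(),r.grip_depth)
```

```text
pics
plant.py
{'fx': 482.1997721158328, 'fy': 482.1997721158328, 'cx': 283.7249370442355, 'cy': 207.40583966750017, 'rvec': array([ 0.44715506, -2.5166781 ,  1.49865974]), 'tvec': array([0.32363189, 0.32997025, 0.48605626])}
{'fx': 524.2420142235511, 'fy': 524.2420142235511, 'cx': 268.91848406454983, 'cy': 208.3657195727823, 'rvec': array([ 1.95840715, -2.26813499,  0.23137376]), 'tvec': array([-0.26115447,  0.52296835,  0.84273068])}
{'clock': 0.1, 'q': array([ 1.20380493,  0.68990341, -0.19451506,  1.56618882,  0.15731274,
        0.90249052, -0.21507914]), 'qd': array([-0.00083014, -0.00213553, -0.00097957, -0.00379623, -0.00028472,
        0.0003727 ,  0.00035798]), 'joint_torque': array([-2.73644757e-03, -5.28505182e+01, -1.27128739e+00, -1.53836811e+01,
       -5.25732036e-02,  2.00042305e-03,  4.75400054e-05]), 'tool_pos': array([ 0.24358786, -0.57499276,  0.23800169]), 'eef_rot': array([ 9.79978128e-01,  1.99103566e-01, -2.20360848e-04, -7.68396712e-04]), 'contact_force': array([-0.10158593,  0.01742002, -0.63184897]), 'moment': array([ 0.02100981,  0.02879807, -0.04171386]), 'finger_force': 0.0, 'opening': 1.0027649640444736} -0.0187
```

View pics/side0.png

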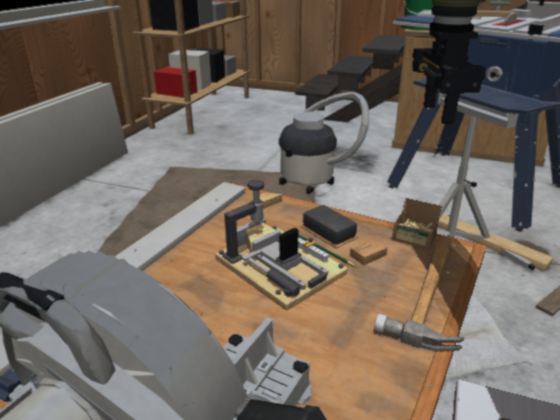

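View pics/top0.png

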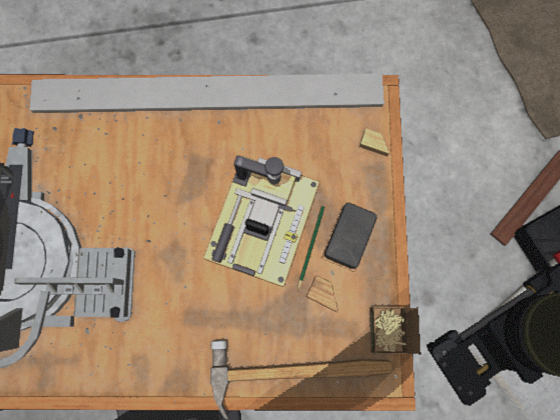

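The top view shows the jig at about (262,225), with the punch head near (275,168), the handle near (257,227), and the brass marker near (291,237). In the side view the punch head is at about (256,186) and the handle at (289,245). Next I'll enlarge both.

Run:
```python
import cv2
a=cv2.imread("pics/top0.png")[145:295,190:390]; b=cv2.imread("pics/side0.png")[170:310,205:365]
cv2.imwrite("pics/topc.png",cv2.resize(a,None,fx=4,fy=4,interpolation=cv2.INTER_CUBIC))
cv2.imwrite("pics/sidec.png",cv2.resize(b,None,fx=4,fy=4,interpolation=cv2.INTER_CUBIC))
```

Create h.py:
```python
import numpy as np, cv2
from plant import r
from scipy.spatial.transform import Rotation as R
def ray(n,uv):
    p=r.camera_params(n); M=cv2.Rodrigues(p["rvec"])[0]
    d=M.T@np.array([(uv[0]-p["cx"])/p["fx"],(uv[1]-p["cy"])/p["fy"],1]); return -M.T@p["tvec"],d
def onz(n,uv,z):
    c,d=ray(n,uv); return c+d*(z-c[2])/d[2]
def proj(n,P):
    p=r.camera_params(n); K=np.array([[p["fx"],0,p["cx"]],[0,p["fy"],p["cy"]],[0,0,1.]])
    return cv2.projectPoints(np.float64(P).reshape(-1,3),p["rvec"],p["tvec"],K,None)[0].reshape(-1,2)
def tri(u1,u2):  # top, side: midpoint and gap
    c,d=ray("top",u1); e,f=ray("side",u2)
    t=np.linalg.lstsq(np.c_[d,-f],e-c,rcond=None)[0]; a,b=c+t[0]*d,e+t[1]*f
    return (a+b)/2,np.linalg.norm(a-b)
def tool(): # target point -> shift in tool axes
    s=r.get_state(); return np.array(s["tool_pos"]),R.from_quat(s["eef_rot"])
```

```text
(no output)
```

View pics/topc.png

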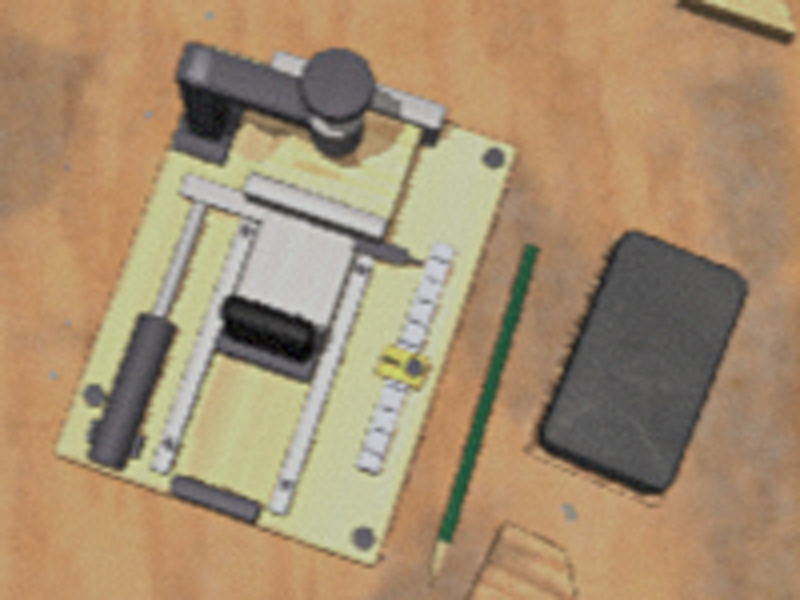

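View pics/sidec.png

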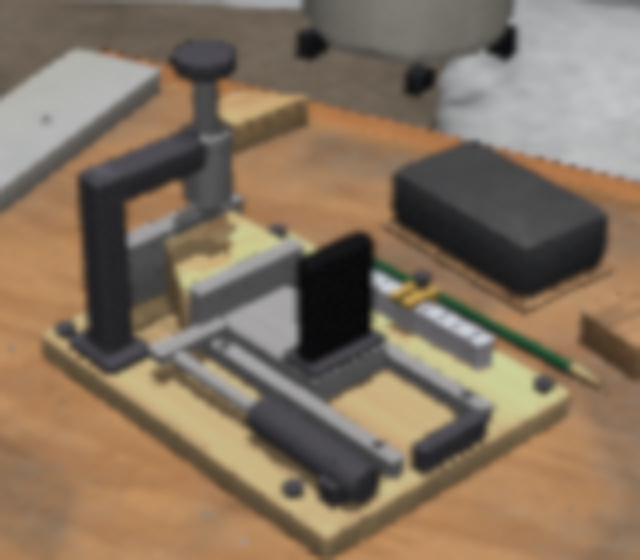

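The jig base corners in the enlarged top view are at (515,148), (377,565) and (57,455). The punch head is at (338,84), the pointer tip near (422,262), the marker near (403,368) with its screw at (414,368), and the handle top near (268,325). In the enlarged side view the punch head is at (204,58).

Run:
```python
from h import *
t=lambda u,v:(190+(u+.5)/4-.5,145+(v+.5)/4-.5)
s=lambda u,v:(205+(u+.5)/4-.5,170+(v+.5)/4-.5)
FR=onz("top",t(515,148),.015);BR=onz("top",t(377,565),.015);BL=onz("top",t(57,455),.015)
print("corners",FR,BR,BL,"len",np.linalg.norm(FR-BR),np.linalg.norm(BL-BR))
a=FR-BR;b=BL-BR
yx=np.arctan2(a[1],a[0]);yy=np.arctan2(b[1],b[0])-np.pi/2;yaw=(2*yx+yy)/3 if abs(yx-yy)<1 else None
print("yaw",yx,yy,yaw)
c=(FR+BL)/2; c[2]=0; Rz=R.from_euler('z',yaw); print("centre",c)
def J(P): return np.round(Rz.inv().apply(P-c)*1000,1)
print("punch",*tri(t(338,84),s(204,50)),J(tri(t(338,84),s(204,50))[0]),"onz150",J(onz("top",t(338,84),.15)))
print("handle top mid",J(onz("top",t(272,317),.087)))
print("ptr",J(onz("top",t(422,262),.033)))
im=cv2.imread("pics/top0.png");h=cv2.cvtColor(im,cv2.COLOR_BGR2HSV)
m=((h[...,1]>150)&(h[...,2]>120)&(h[...,0]>20)&(h[...,0]<34)).astype(np.uint8)
m[:, :280]=0;m[:,305:]=0;m[:225]=0;m[250:]=0
ys,xs=np.nonzero(m);print("marker px",len(xs),xs.mean(),ys.mean(),xs.min(),xs.max(),ys.min(),ys.max())
for z in(.033,.036): print("marker",J(onz("top",(xs.mean(),ys.mean()),z)))
for P in ([-24,0,67],[63,0,150],[30,-58,33]): 
  w=c+Rz.apply(np.array(P)/1000); print(P,w)
p,q=tool(); print("tool yaw (y axis) ",q.apply([0,1,0]))
x0,y0=275,225
cv2.imwrite("pics/mk.png",cv2.resize(im[200:255,270:320],None,fx=10,fy=10,interpolation=cv2.INTER_CUBIC))
```

```text
corners [ 0.52299673 -0.43109538  0.015     ] [ 0.34787093 -0.3413475   0.015     ] [ 0.41543111 -0.21001405  0.015     ] len 0.19678345397302907 0.1476917455376706
yaw -0.4735790152182341 -0.47511469057182665 -0.47409090700276496
centre [ 0.46921392 -0.32055471  0.        ]
punch [ 0.52567665 -0.3495269   0.1503583 ] 0.0013804116758681616 [ 63.5   0.  150.4] onz150 [ 63.   -0.4 150. ]
handle top mid [-21.6  -1.1  87. ]
ptr [ 31.2 -50.9  33. ]<stdin>:17: RuntimeWarning: Mean of empty slice.
  ret = ret.dtype.type(ret / rcount)
Traceback (most recent call last):
ValueError: zero-size array to reduction operation minimum which has no identity
```

Add to h.py:
```python
C=np.array([0.46921392,-0.32055471,0]); Rz=R.from_euler('z',-0.4741)
def J(P): return np.round(Rz.inv().apply(P-C)*1000,1)
def W(P): return C+Rz.apply(np.array(P)/1000)
```

Run:
```python
from h import *
im=cv2.imread("pics/top0.png");h=cv2.cvtColor(im,cv2.COLOR_BGR2HSV)
print(h[232:242:2,282:300:2].tolist())
for P in ([-24,0,67],[63,0,150],[30,-58,33]): print(P,W(P))
p,q=tool(); print("tool axes in jig",Rz.inv().apply(q.as_matrix().T))
cv2.imwrite("pics/mk.png",cv2.resize(im[200:255,270:320],None,fx=10,fy=10,interpolation=cv2.INTER_CUBIC))
```

```text
[[[33, 58, 195], [33, 52, 200], [28, 103, 191], [28, 124, 197], [26, 96, 191], [47, 9, 191], [165, 9, 167], [26, 49, 188], [33, 39, 201]], [[32, 55, 201], [29, 58, 175], [26, 83, 114], [29, 118, 169], [29, 121, 200], [29, 117, 153], [28, 114, 168], [24, 110, 185], [33, 51, 200]], [[32, 51, 199], [25, 92, 191], [30, 120, 198], [23, 126, 178], [31, 111, 168], [137, 18, 99], [116, 18, 97], [22, 101, 152], [27, 60, 188]], [[31, 52, 196], [23, 104, 174], [30, 112, 193], [32, 121, 204], [30, 122, 202], [24, 70, 127], [26, 39, 104], [17, 101, 162], [31, 61, 200]], [[31, 54, 199], [32, 61, 201], [38, 16, 195], [123, 14, 176], [20, 74, 170], [30, 117, 191], [29, 124, 197], [27, 57, 175], [25, 67, 197]]]
[-24, 0, 67] [ 0.44786102 -0.3095978   0.067     ]
[63, 0, 150] [ 0.52526527 -0.3493166   0.15      ]
[30, -58, 33] [ 0.46942584 -0.38585368  0.033     ]
tool axes in jig [[ 6.41007288e-01  7.67534782e-01 -1.25916570e-04]
 [ 7.67533684e-01 -6.41006633e-01 -1.59377320e-03]
 [-1.30398973e-03  9.24975030e-04 -9.99998722e-01]]
```

View pics/mk.png

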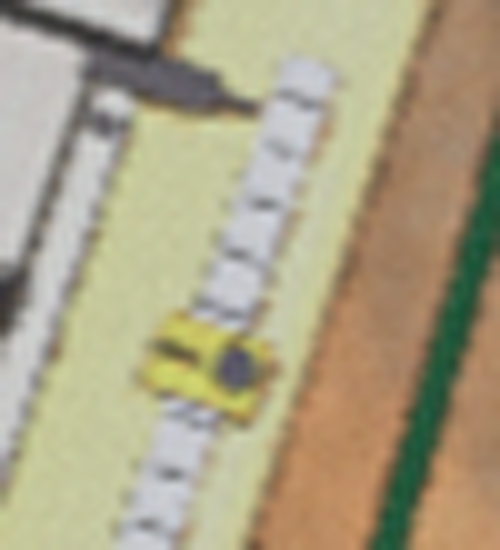

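The crop shows the marker's black line from about (157,345) to (205,358) and the pointer tip at about (262,106).

Add to h.py:
```python
def shift(P): # world target -> tool-axes shift
    p,q=tool(); return np.round(q.inv().apply(P-p),4)
```

Run:
```python
from h import *
f=lambda u,v:(270+(u+.5)/10-.5,200+(v+.5)/10-.5)
print("ptr",J(onz("top",f(262,106),.033)))
for z in(.033,.037): print("line",z,J(onz("top",f(157,345),z)),J(onz("top",f(181,351),z)),J(onz("top",f(205,359),z)))
print("to above punch",shift(W([63,0,185])))
```

```text
ptr [ 31.5 -51.9  33. ]
line 0.033 [-14.5 -47.9  33. ] [-14.1 -52.1  33. ] [-14.1 -56.5  33. ]
line 0.037 [-15.1 -48.   37. ] [-14.8 -52.2  37. ] [-14.8 -56.6  37. ]
to above punch [ 0.3474 -0.0978  0.0531]
```

Request:
creep_tool([
  [0,0.045,-0.012,0.007,0,0,0.13],
  [0,0.09,-0.025,0.014,0,0,0.26],
  [0,0.135,-0.038,0.02,0,0,0.39],
  [0,0.18,-0.05,0.026,0,0,0.52],
  [0,0.225,-0.063,0.033,0,0,0.65],
  [0,0.27,-0.076,0.04,0,0,0.78],
  [0,0.315,-0.089,0.046,0,0,0.875],
  [0,0.347,-0.098,0.052,0,0,0.875],
  [0,0.347,-0.098,0.052,0,0,0.875],
  [0,0.347,-0.098,0.052,0,0,0.875],
], clamp_n=10)

```text
clock: 1.1
tool_pos: [0.5252, -0.349, 0.1861]
eef_rot: [0.972, -0.234, -0.001, -0.0]
contact_force: [-0.7, -0.8, -0.5]
opening: 0.117
finger_force: 0.0
```

Run:
```python
from h import *
p,q=tool(); print(J(p),Rz.inv().apply(q.as_matrix().T).round(3).tolist(),shift(W([63,0,150])),r.get_state()["q"].round(2))
cv2.imwrite("pics/s1.png",cv2.resize(r.snapshot("side")[150:310,185:385,::-1],None,fx=3,fy=3))
```

```text
[ 62.8   0.2 186.1] [[1.0, 0.002, -0.001], [0.002, -1.0, 0.0], [-0.001, -0.0, -1.0]] [0.0002 0.0002 0.0361] [ 0.45  0.76  0.11  1.61 -0.11  0.78 -1.43]
```

View pics/s1.png

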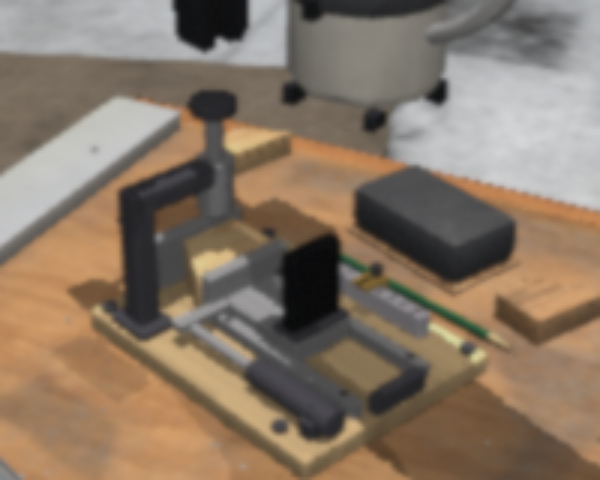

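The shut fingers at (212,30) stand directly above the punch head at (213,100), so I'll press now.

Request:
creep_tool([
  [0,0,0,0.01,0,0,0],
  [0,0,0,0.02,0,0,0],
  [0,0,0,0.03,0,0,0],
  [0,0,0,0.036,0,0,0],
  [0,0,0,0.040,0,0,0],
  [0,0,0,0.044,0,0,0],
  [0,0,0,0.048,0,0,0],
  [0,0,0,0.048,0,0,0],
])

```text
clock: 1.95
tool_pos: [0.524, -0.35, 0.1387]
eef_rot: [0.972, -0.235, -0.001, 0.0]
contact_force: [-3.8, 1.9, 5.8]
opening: 0.008
finger_force: 3.1
```

Request:
creep_tool([
  [0,0,0,0.002,0,0,0],
  [0,0,0,0.003,0,0,0],
  [0,0,0,0.004,0,0,0],
  [0,0,0,0.004,0,0,0],
  [0,0,0,0.004,0,0,0],
])

```text
clock: 2.45
tool_pos: [0.524, -0.35, 0.136]
eef_rot: [0.972, -0.235, -0.001, 0.0]
contact_force: [-5.2, 2.1, 11.1]
opening: 0.007
finger_force: 5.7
```

Request:
creep_tool([
  [0,0,0,0.001,0,0,0],
  [0,0,0,0.002,0,0,0],
  [0,0,0,0.003,0,0,0],
  [0,0,0,0.003,0,0,0],
  [0,0,0,0.003,0,0,0],
])

```text
clock: 2.95
tool_pos: [0.5241, -0.3501, 0.1358]
eef_rot: [0.972, -0.235, -0.0, 0.0]
contact_force: [-8.3, 5.5, 29.8]
opening: 0.008
finger_force: 14.9
```

The force jumped to 30 N with only 0.2 mm of travel, so the punch is on its stop. Now I'll retract and move over the handle.

Request:
creep_tool([
  [0,0,0,-0.02,0,0,0],
  [0,0,0,-0.05,0,0,0],
  [0,0,0,-0.075,0,0,0],
  [0.7,-0.04,0,-0.075,0,0,0],
  [0.7,-0.085,0,-0.075,0,0,0],
  [0.7,-0.085,0,-0.075,0,0,0],
  [0.7,-0.085,0,-0.075,0,0,0],
  [0.7,-0.085,0,-0.075,0,0,0],
])

```text
clock: 3.75
tool_pos: [0.4516, -0.3119, 0.2072]
eef_rot: [0.972, -0.235, 0.002, 0.0]
contact_force: [-0.2, -0.9, -0.6]
opening: 0.436
finger_force: 0.0
```

Run:
```python
from h import *
a=r.snapshot("side")[150:310,185:385,::-1];b=r.snapshot("top")[145:295,190:390,::-1]
cv2.imwrite("pics/s2.png",np.hstack([cv2.resize(a,(400,320)),cv2.resize(b,(400,320))]))
p,q=tool();print(J(p),shift(W([-23.5,0,49])),q.as_matrix().round(3).tolist())
```

```text
[-19.8  -0.4 206.9] [-0.0042 -0.0004  0.1579] [[0.89, -0.456, 0.002], [-0.456, -0.89, -0.001], [0.003, 0.0, -1.0]]
```

View pics/s2.png

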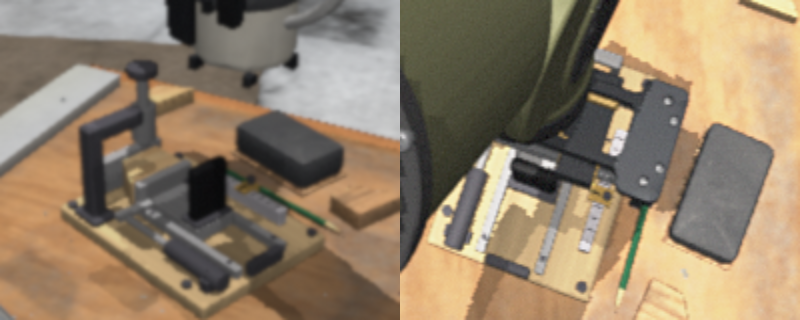

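The punch is back up, with its head at (142,68) in the left panel. The handle stands free at (207,188), below the opening fingers. I'll descend over it, stopping partway to check alignment.

Request:
creep_tool([
  [0.7,0,0,0,0,0,0],
  [0.7,0,0,0,0,0,0],
  [0.7,-0.002,0,0.03,0,0,0],
  [0.7,-0.002,0,0.06,0,0,0],
  [0.7,-0.002,0,0.09,0,0,0],
  [0.7,-0.002,0,0.1,0,0,0],
  [0.7,-0.002,0,0.1,0,0,0],
])

```text
clock: 4.55
tool_pos: [0.4472, -0.3098, 0.1056]
eef_rot: [0.972, -0.235, -0.001, -0.0]
contact_force: [0.1, 0.4, -1.2]
opening: 0.701
finger_force: 0.0
```

Run:
```python
from h import *
p,q=tool();print(J(p),shift(W([-23.5,0,49])))
a=r.snapshot("side")[150:310,205:365,::-1]
cv2.imwrite("pics/s3.png",cv2.resize(a,(560,560),interpolation=cv2.INTER_CUBIC))
```

```text
[-24.5  -0.5 105.6] [ 0.0011 -0.0005  0.0566]
```

View pics/s3.png

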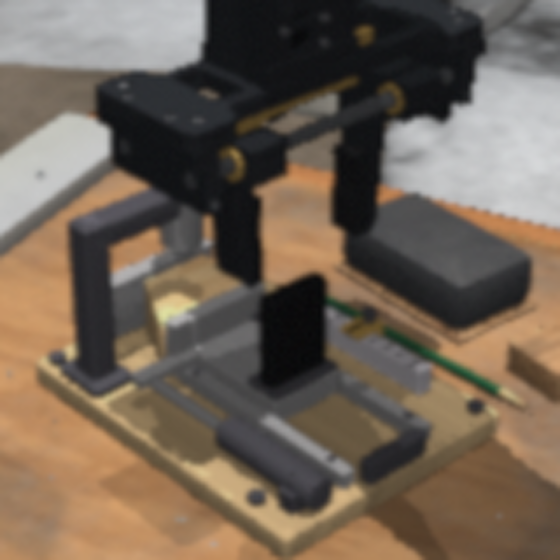

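The fingertips at (238,280) and (355,230) straddle the handle top at (293,283), as wanted. I'll go down and grip.

Request:
creep_tool([
  [0.7,0.001,0,0.02,0,0,0],
  [0.7,0.001,0,0.04,0,0,0],
  [0.7,0.001,0,0.056,0,0,0],
  [0.7,0.001,0,0.056,0,0,0],
  [0,0.001,0,0.056,0,0,0],
  [0,0.001,0,0.056,0,0,0],
  [0,0.001,0,0.056,0,0,0],
  [0,0.001,0,0.056,0,0,0],
  [0,0.001,0,0.056,0,0,0],
  [0,0.001,0,0.056,0,0,0],
], clamp_n=50)

```text
clock: 5.6
tool_pos: [0.4503, -0.3097, 0.052]
eef_rot: [0.972, -0.234, 0.001, -0.001]
contact_force: [1.6, 3.2, 6.3]
opening: 0.451
finger_force: 50.0
```

Run:
```python
from h import *
p,q=tool();print(J(p))
```

```text
[-21.8   1.   52. ]
```

The gripper closed on a 40 mm width at 50 N, so the grip is good. I'll pull most of the way, then look.

Request:
creep_tool([
  [0,-0.005,0,0,0,0,0],
  [0,-0.012,0,0,0,0,0],
  [0,-0.019,0,0,0,0,0],
  [0,-0.026,0,0,0,0,0],
  [0,-0.033,0,0,0,0,0],
  [0,-0.039,0,0,0,0,0],
  [0,-0.042,0,0,0,0,0],
  [0,-0.042,0,0,0,0,0],
  [0,-0.042,0,0,0,0,0],
  [0,-0.042,0,0,0,0,0],
], clamp_n=50)

```text
clock: 6.6
tool_pos: [0.4197, -0.2937, 0.0521]
eef_rot: [0.972, -0.234, 0.008, 0.001]
contact_force: [12.0, -1.2, -3.2]
opening: 0.446
finger_force: 50.0
```

Run:
```python
from h import *
p,q=tool();print(J(p))
im=r.snapshot("top")[:,:,::-1];cv2.imwrite("pics/t4f.png",im)
b=r.snapshot("side")[:,:,::-1];cv2.imwrite("pics/s4f.png",b)
cv2.imwrite("pics/t4.png",np.hstack([cv2.resize(im[195:255,260:320],(400,400),interpolation=cv2.INTER_CUBIC),cv2.resize(b[210:270,265:325],(400,400),interpolation=cv2.INTER_CUBIC)]))
```

```text
[-56.3   1.3  52.1]
```

View pics/t4.png

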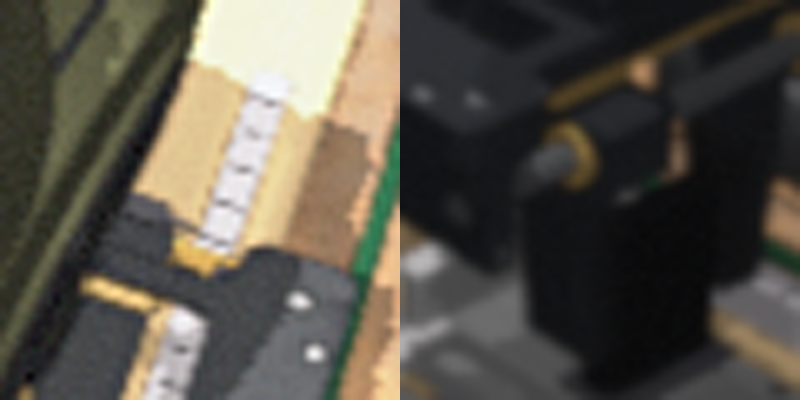

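The left panel shows the pointer arm coming out from under the gripper at (130,210), with its tip near (195,243), just short of the brass marker at (205,255). The side view of it is blocked.

Run:
```python
from h import *
print(J(onz("top",(260+195.5/6.667-.5,195+243.5/6.667-.5),.033)))
im=cv2.imread("pics/t4f.png")
print(proj("top",[W([x,-52,33]) for x in(0,-4,-8,-14.5)]).round(1).tolist())
```

```text
[ -7.4 -52.1  33. ]
[[290.1, 227.0], [289.4, 229.2], [288.7, 231.3], [287.5, 234.8]]
```

Run:
```python
import cv2
g=cv2.imread("pics/t4f.png");v=cv2.cvtColor(g,cv2.COLOR_BGR2HSV)
print("cols 276..300");[print(y,v[y,276:301,2].tolist()) for y in range(221,238)]
print("sat");[print(y,v[y,276:301,1].tolist()) for y in range(226,238)]
```

```text
cols 276..300
221 [54, 33, 28, 37, 98, 195, 231, 225, 227, 225, 223, 226, 223, 226, 227, 230, 214, 223, 237, 233, 234, 234, 213, 221, 235]
222 [41, 30, 27, 56, 160, 222, 232, 225, 227, 225, 226, 224, 226, 227, 230, 226, 219, 226, 235, 234, 234, 235, 218, 223, 237]
223 [36, 28, 32, 80, 184, 226, 229, 230, 228, 227, 225, 222, 223, 229, 228, 200, 214, 237, 235, 234, 233, 220, 219, 235, 238]
224 [27, 31, 39, 74, 103, 119, 161, 210, 226, 227, 227, 223, 224, 230, 231, 197, 206, 230, 232, 232, 237, 209, 218, 236, 239]
225 [33, 30, 49, 84, 97, 95, 96, 111, 123, 193, 228, 228, 228, 232, 226, 210, 178, 151, 178, 219, 232, 219, 224, 237, 237]
226 [32, 34, 70, 86, 101, 100, 99, 97, 96, 148, 209, 229, 229, 230, 200, 213, 236, 235, 219, 194, 194, 221, 235, 238, 234]
227 [47, 49, 61, 56, 77, 90, 91, 95, 93, 114, 168, 213, 229, 234, 200, 217, 236, 235, 233, 237, 211, 218, 238, 238, 232]
228 [44, 66, 76, 71, 70, 59, 56, 72, 71, 78, 110, 132, 172, 216, 217, 228, 235, 233, 233, 237, 219, 224, 236, 235, 229]
229 [52, 63, 78, 78, 71, 72, 71, 72, 68, 75, 143, 149, 128, 144, 202, 232, 237, 235, 236, 226, 2
[... 1487 characters left out ...]
, 109, 34, 3, 9, 6, 8, 9, 49, 93, 89, 95, 89, 89]
232 [4, 21, 16, 12, 18, 10, 14, 17, 31, 64, 140, 144, 138, 124, 102, 53, 14, 3, 15, 73, 90, 81, 44, 19, 22]
233 [19, 10, 11, 4, 9, 8, 4, 24, 11, 87, 140, 143, 146, 142, 150, 138, 124, 104, 90, 92, 79, 14, 37, 30, 27]
234 [32, 16, 11, 10, 14, 20, 24, 27, 31, 100, 107, 127, 139, 146, 144, 147, 145, 124, 141, 130, 59, 38, 23, 21, 11]
235 [41, 39, 17, 7, 17, 30, 14, 17, 14, 11, 35, 26, 85, 127, 141, 129, 67, 20, 51, 35, 33, 21, 21, 10, 20]
236 [57, 22, 26, 30, 17, 19, 14, 14, 23, 19, 27, 29, 47, 24, 98, 85, 20, 44, 46, 26, 14, 14, 13, 24, 14]
237 [112, 108, 100, 44, 26, 29, 11, 26, 14, 17, 19, 10, 28, 34, 11, 26, 24, 33, 15, 17, 17, 7, 17, 7, 11]
```

The thin pointer tip is at about (290,230), which puts it at jig x ≈ -5. The line is at -14.5, so about 10 mm remain.

Request:
creep_tool([
  [0,-0.004,0,0,0,0,0],
  [0,-0.008,0,0,0,0,0],
  [0,-0.011,0,0,0,0,0],
  [0,-0.011,0,0,0,0,0],
  [0,-0.011,0,0,0,0,0],
  [0,-0.011,0,0,0,0,0],
  [0,-0.011,0,0,0,0,0],
], clamp_n=50)

```text
clock: 7.4
tool_pos: [0.411, -0.2892, 0.0521]
eef_rot: [0.972, -0.234, 0.009, 0.002]
contact_force: [14.0, -1.4, -3.9]
opening: 0.445
finger_force: 50.0
```

Run:
```python
from h import *
p,q=tool();print(J(p))
im=r.snapshot("top")[:,:,::-1];cv2.imwrite("pics/t5f.png",im)
cv2.imwrite("pics/t5.png",cv2.resize(im[210:250,265:305],(600,600),interpolation=cv2.INTER_CUBIC))
print(proj("top",[W([-14.5,-52,33]),W([-14.5,-48,33])])-[265,210])
```

```text
[-66.1   1.3  52.1]
[[22.5016377  24.81941252]
 [20.30978129 24.08413369]]
```

View pics/t5.png

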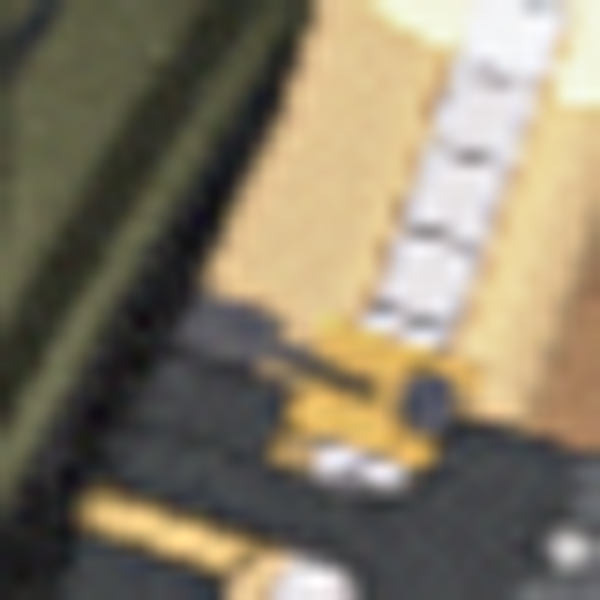

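The pointer from (250,335) runs straight into the marker line ending at (365,387), level with the screw at (430,400), so they are aligned. I'll hold briefly and hand in.

Request:
creep_tool([
  [0,0,0,0,0,0,0],
  [0,0,0,0,0,0,0],
  [0,0,0,0,0,0,0],
  [0,0,0,0,0,0,0],
  [0,0,0,0,0,0,0],
  [0,0,0,0,0,0,0],
], clamp_n=50)

```text
clock: 8.05
tool_pos: [0.411, -0.2892, 0.052]
eef_rot: [0.972, -0.234, 0.009, 0.002]
contact_force: [13.5, -1.6, -3.3]
opening: 0.446
finger_force: 50.0
```

Run:
```python
from h import *
p,q=tool();print(J(p)); 
if abs(J(p)[0]+66.1)<1.5: print(r.finish_job())
```

```text
[-66.1   1.3  52. ]
the job is handed in; nothing more can be done
None
```

I pressed the punch to its stop, it sprang back up, and I handed the job in at about 8 s with the jaw held steady and its pointer lined up with the marker in the last picture; no verdict was printed.

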